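Pin the cylinder rod to the pull carriage and hold it at the mark

ROBOT

A 7-joint arm with a two-finger parallel gripper is mounted at the origin on the work surface. World frame = base frame: x ahead of the robot, y to its left, z up, the work surface at z = 0. Lengths are in m, angles in degrees, forces in N, time in s.
With the tool pointing down it reaches from about 0.4 to 0.925 m from the base axis. Payload 5.6 kg.
Tool frame: the origin (TCP) lies between the finger pads; the fingertips stand 19 mm ahead of it and the grasp point (between the pads) is the TCP; z points along the fingers, y is the direction in which the jaws open and shut (so a half turn about z gives the same grasp; the last joint's range is limited). The gripper opens to 85 mm and grips with 20 to 120 N. Pads are 22 mm wide; open, the fingers measure 114 mm over their backs; the gripper's body (76 mm by 85 mm) begins 54 mm behind the grasp point. The pads swing forward as they close: fully open they stand 13 mm farther back than shut.
Start: joints at [64.458, 26.786, -0.665, 91.828, 0.344, 61.387, -3.226], TCP at [0.255, -0.598, 0.25] pointing down, gripper open.
Joint ranges: [-144.91, 144.91], [-17.63, 115.5], [-89.93, 88.59], [15.96, 139.68], [-74.01, 254.01], [8.47, 105.57], [-167.45, 167.45]. Speed limits (degrees/s): [147.25, 147.25, 180, 180, 180, 180, 180].

INTERFACE

Orientations are given as a 3x3 rotation matrix whose columns are the frame's x, y, z axes.
In Python, from station import robot gives the robot as it stands.
- The arm moves only by the tool drive_tool, never from a script. Its argument "increments" is text: rows parted by semicolons, each of 6 numbers parted by spaces: the shift along the tool's x, y, z normalised to -1 to 1, where 1 is 0.3 m, then the turn, a rotation vector about the tool's x, y, z normalised to -1 to 1, where 1 is 360 degrees. In form: dx dy dz ax ay az; .... A call has 1 to 5 rows; each row is the pose to reach, as a shift and turn from the pose commanded when the call began, along the tool's axes at that moment, turning the shorter way round; what a row does not reach only later rows make up. A row lasts 1/10 s, in which the tool goes at most 50 mm and 8.59 degrees, less where a joint would pass 70% of its speed; a pose out of reach is approached as far as the arm can. A call with a number of a shift or a turn outside -1 to 1 is refused whole. A call with a gripper value outside its range is refused whole. "gripper" is the opening, from 0 (shut) to 1 (fully open), set as the call begins (left out, the last holds). The fingers move at their own pace and stop on an object; "newtons" is the grip in N (left out, the last holds). Time passes only in rows, so rows that repeat a pose let the fingers close. It gives the time, the measured TCP pose, the force and the opening at its end, in the units of the state.
- robot.sense(): the state, without advancing time (a new reading comes with each control period).
- robot.camera(name): name is "side" or "top" or "wrist"; returns the picture (400x640x3 uint8, red, green, blue); there is no depth.
- robot.camera_params(name): a dict with "fov_y" (degrees; the focal length in pixels is half the picture's height over the tangent of half this angle, whatever the lens; pixels are square), "cx", "cy" (the principal point, pixels), "pose" (4x4, takes a point from camera to world coordinates); the wrist camera has in their place "T_tool_cam" (4x4, takes a point from camera to tool coordinates, whose origin is the TCP and whose axes are the flange's). Camera axes: x right, y up, looking along -z (the intrinsics and any distortion apply to the point x, -y, -z); pixel columns grow to the right and rows downward; lengths in m; the calibration is good to about 2 mm. The wrist camera is an equidistant fisheye: a pixel r from the principal point sees the ray r / f radians off the axis. A picture is of the moment at which its call begins: read the wrist's pose just before it. camera_params takes no time and is no camera call.
- robot.job_done(): hands the job in, once; it reports no verdict.
The state is a dict: "time_s": time; "qpos": joint angles; "joint_velocities": joint speeds; "joint_torque": joint torques, N m; "ee_pos": TCP position; "ee_rot": TCP orientation; "ft_force": force on the tool from outside, world axes, zero at the start; "torque": the same for the moment, N m; "width": finger opening in m.
Only numpy, scipy, OpenCV 4.12 (cv2) and the standard library are available. Lean on these libraries where they do the work, as an engineer would, in place of code of your own. Each camera call takes 0.05 s, during which the arm holds its last target.

TASK

On the pull-test bench, couple the spring-return cylinder to the carriage: take the thickest of the three pins from the rack and put it all the way down through the fork and the rod eye. Then pull the carriage out by its upright grip until its pointer stands in the middle of the rider's notch, and keep hold of it there against the springs for the gauge reading: finish while still holding the grip, with the pin fully home. Leave the other pins and the things lying about where they are.

Things in the scene. Friction and masses are not known exactly. Their poses are not given: they have to be found in the camera images.
- pin: The pin to use, thickest of three standing in the rack (any hole): round black head 24 mm across, 42 mm tall, on a steel shank 10 mm across, 38 mm long, its last 7 mm tapering to 5 mm. 40 to 85 g. Origin at the centre of the head's flat underside (shoulder), z up: head 0 to 42, shank 0 to -38. In the rack the shoulder rests on the rack's top, the shank hangs in a loose hole.
- pin_mid: A thinner pin standing in the rack, to be left: black head 17 mm in diameter and 42 mm tall, shank 8 mm. Origin as for the pin.
- pin_thin: The thinnest pin in the rack, to be left: black head 12 mm in diameter (18 mm in its lowest 5 mm) and 42 mm tall, shank 6 mm. Origin as for the pin.
- rack: Aluminium pin rack fixed to the table, 180 mm (its x) by 50 mm (its y) by 44 mm high, with three upright holes 60 mm apart along its x. Origin at the centre of its underside.
- rig: Pull-test bench fixed to the table: base plate 535 mm (y) x 170 x 15 mm; from its +y end a grey force gauge, the spring-return cylinder (36 mm square caps), then the carriage on two shafts. Origin on the table straight below the coupling hole; it pulls out along its -y. At home fork holes and rod eye are in line above the origin. Its fixed parts reach 92 mm above the table.
- fork: Steel fork on the carriage, the rod eye between its two plates: each 36 x 36 x 8 mm, 16 mm apart, with an upright 12 mm hole (2 mm chamfer on top). Origin at the hole's centre on the upper plate's top face, 78 mm above the table; z up. Pin home: its shoulder on this face, tip 6 mm below the lower plate. A block of equal height joins it to the carriage on its -y side.
- rod_eye: Eye on the end of the cylinder rod, between the fork plates: ring 29 mm outside, hole 12 mm, 12 mm thick; moves with the rod. Origin at the centre of its underside, 22 mm below the fork's origin when both are home.
- grip: Black upright hand grip on top of the carriage, by which it is pulled: round, 75 mm tall, 26 mm in diameter from 26 to 60 mm above its foot, narrowing to 20 mm at both ends. Origin at the centre of its foot, on the carriage's flat top 56 mm above the table, 85 mm in the pull direction (-y of the rig) from the fork's origin; z up.
- carriage (a joint): How far the carriage has been pulled out along -y of the rig, in m: 0 home (held there by its own spring), 0.065 at the end stop. Its spring pulls back with about 1.6 N at home, rising by 0.04 N per mm; with the pin in, the cylinder's spring adds to this.
- plunger (a joint): How far the cylinder rod has been drawn out along -y of the rig, in m: 0 home. Its spring pulls back with 4.5 N at home, rising by 0.18 N per mm. Drawn by the pin only, with up to about 2 mm of play behind the carriage.
- pointer (a point): Tip of the flat dark pointer, 3 mm wide and 24 mm long, that stands out level from the carriage's +x side (of the rig); moves with the carriage along the scale strip.
- notch (a point): Middle of the 10 mm wide notch in the black rider clamped on the scale strip: the mark. The rider is set anew each time; the pointer must travel 25 to 50 mm from home to come level with it along the rig's y (1 mm from it across).
- spare_cylinder: A second cylinder lying on the table, 36 mm high, 180 mm long, origin near its middle; to be left.
- wrench: Wrench lying on the table, 150 mm long, origin near its middle; to be left.
- screwdriver: Screwdriver lying on the table, 200 mm long, origin near its middle; to be left.
- oil: White oil bottle standing on the table, 52 mm in diameter, 130 mm tall, origin under its middle; to be left.

How it is judged (in metres and radians):
On the way:
1. the thick pin is fully home through fork and rod eye, the carriage still home (horizontal distance between pin and fork below 0.004 m and z of pin in the frame of fork between -0.004 and 0.004 m and angle between pin's own z axis and vertical below 0.15 rad and value of joint carriage below 0.01 m), for 0.2 s.
At the end, for the whole second after the job is handed in: Carriage at rest, pointer within 5 mm of the notch's middle, fingers on the grip (over 4 N); thick pin home (shoulder within 4 mm of the fork's face, 4 mm of the hole's axis, tilt under 0.15 rad) and drawing the rod (out over 14 mm, over 3 N on the eye) (horizontal distance between pin and fork below 0.004 m and z of pin in the frame of fork between -0.004 and 0.004 m and angle between pin's own z axis and vertical below 0.15 rad and y of pointer in the frame of notch between -0.005 and 0.005 m and velocity of joint carriage between -0.01 and 0.01 m/s and value of joint plunger above 0.014 m and contact force between pin and rod_eye above 3 N and contact force between the fingers and grip above 4 N); the arm keeps its last pose, push and grip.
It fails at once if another pin or a thing lying about is moved by more than 30 mm (distance of any of pin_mid, pin_thin, spare_cylinder, wrench, screwdriver, oil from where it was at the start of the episode above 0.03 m).
It also fails if it takes over 54 s, if anything falls off the work surface, if the arm or the gripper's body presses on something with over 40 N, if the wrist force passes 120 N, or if a joint passes its speed limit or range.

## Working session

There is one attempt and no reset: what is moved stays moved. The work goes in short steps, Python scripts to look and compute and a tool call to move; the robot and the scene stay as the last step left them, time stands still between calls to the robot, and variables do not carry over. Pictures are saved under pics/ and viewed, and the job is handed in when it is done.

Besides the shell and the picture viewer there is one more tool, called after "Call:" as name(argument=value, ...) on one line, values as JSON. drive_tool: Moves the arm, as the interface text tells. Scaled input: -1 to 1 covers 0.3 m each way for a shift and 360 degrees each way for a turn. Its arguments: {"type":"object","properties":{"increments":{"type":"string"},"gripper":{"type":"number"},"newtons":{"type":"number"}},"required":["increments"]}

```bash
ls; mkdir -p pics; python3 - <<'E'
from station import robot
import cv2
s=robot.sense();print(s)
for n in("side","top","wrist"):
    p=robot.camera_params(n);print(n,p)
    im=robot.camera(n);cv2.imwrite(f"pics/{n}0.png",im[:,:,::-1])
E
```

```text
pics
{'time_s': 0.0, 'qpos': array([64.45722156, 26.83629159, -0.66370991, 91.8837731 ,  0.34363163,
       61.3863571 , -3.22513856]), 'joint_velocities': array([-0.00837901, -0.07524491, -0.01808109, -0.04993906,  0.14301334,
       -0.01773153, -0.00504825]), 'joint_torque': array([ 7.17361963e-04, -5.32392597e+01,  2.16397707e-02, -2.51307982e+01,
        1.14714482e-02,  7.86514924e-03,  3.68217525e-05]), 'ee_pos': array([ 0.2545137 , -0.59750333,  0.24931439]), 'ee_rot': array([[ 9.19992621e-01,  3.91934791e-01, -8.34913677e-04],
       [ 3.91935658e-01, -9.19991203e-01,  1.62073293e-03],
       [-1.32891616e-04, -1.81829478e-03, -9.99998338e-01]]), 'ft_force': array([-0.52085318,  0.86763444,  0.41063789]), 'torque': array([ 0.0427408 , -0.01361759,  0.01465688]), 'width': 0.08555158063088014}
side {'fov_y': 46.798265778528865, 'cx': 320.82466130491173, 'cy': 194.28047230780453, 'pose': array([[ 0.98411152,  0.14317508, -0.10500199,  0.39882865],
       [-0.1771182 ,  0.7503488 , -0.63687191, -0.8226911 ],
       [-0.01239607,  0.64535074,  0.76378581,  0.96116794],
       [ 0.        ,  0.        ,  0.        ,  1.        ]])}
top {'fov_y': 47.113512699702106, 'cx': 320.2484866480791, 'cy': 202.23447130059782, 'pose': array([[ 0.01265339,  0.98452244, -0.17480117,  0.31890141],
       [-0.99984883,  0.01454245,  0.00953025, -0.09561176],
       [ 0.01192478,  0.17465416,  0.98455763,  1.1882393 ],
       [ 0.        ,  0.        ,  0.        ,  1.        ]])}
wrist {'fov_y': 65.70646984690485, 'cx': 315.48433706512685, 'cy': 200.44117176966316, 'T_tool_cam': array([[-8.79558254e-05,  9.47886664e-01,  3.18607698e-01,
         8.26737296e-02],
       [ 9.99999983e-01,  3.24410581e-05,  1.79548008e-04,
        -1.08017898e-05],
       [ 1.59855192e-04,  3.18607708e-01, -9.47886651e-01,
        -1.24254393e-01],
       [ 0.00000000e+00,  0.00000000e+00,  0.00000000e+00,
         1.00000000e+00]])}
```

View pics/top0.png

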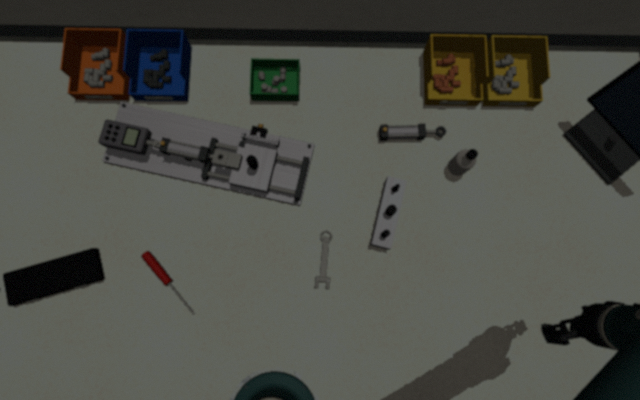

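View pics/side0.png

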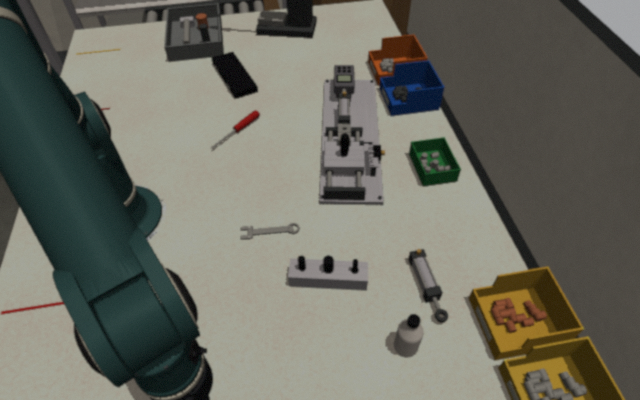

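View pics/wrist0.png

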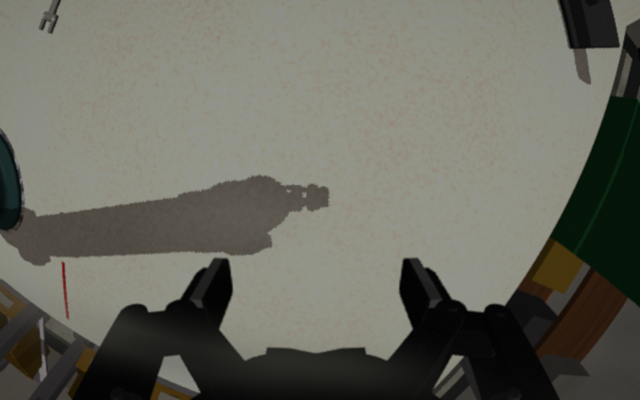

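```bash
cat > h.py <<'E'
import numpy as np,cv2
from station import robot
def foc(p): return 200/np.tan(np.radians(p['fov_y']/2))
def pose(name,p,s=None):
    if name!='wrist': return p['pose']
    s=s or robot.sense(); T=np.eye(4);T[:3,:3]=s['ee_rot'];T[:3,3]=s['ee_pos']
    return T@p['T_tool_cam']
def ray(name,uv,s=None,T=None):
    p=robot.camera_params(name);f=foc(p)
    if T is None: T=pose(name,p,s)
    d=np.array([uv[0]-p['cx'],uv[1]-p['cy']])
    if name=='wrist':
        r=np.hypot(*d);th=r/f
        v=np.array([d[0]/max(r,1e-9)*np.sin(th),-d[1]/max(r,1e-9)*np.sin(th),-np.cos(th)])
    else: v=np.array([d[0]/f,-d[1]/f,-1])
    return T[:3,3],T[:3,:3]@v
def atz(name,uv,z,s=None,T=None):
    o,v=ray(name,uv,s,T);return o+v*(z-o[2])/v[2]
def proj(name,P,s=None,T=None):
    p=robot.camera_params(name);f=foc(p)
    if T is None: T=pose(name,p,s)
    c=T[:3,:3].T@(np.array(P)-T[:3,3]); x,y,z=c[0],-c[1],-c[2]
    if name=='wrist':
        r=np.hypot(x,y);th=np.arctan2(r,z);return np.array([p['cx']+f*th*x/r,p['cy']+f*th*y/r])
    return np.array([p['cx']+f*x/z,p['cy']+f*y/z])
def crop(src,dst,x0,y0,x1,y1,k,gain=1.6):
    im=cv2.imread(src)[y0:y1,x0:x1];im=cv2.resize(im,None,fx=k,fy=k,interpolation=cv2.INTER_CUBIC)
    cv2.imwrite(dst,np.clip(im*gain,0,255).astype('uint8'))
def snap(name,fn):
    s=robot.sense();im=robot.camera(name);cv2.imwrite(fn,im[:,:,::-1]);np.savez(fn[:-4]+'.npz',pos=s['ee_pos'],rot=s['ee_rot']);return s
def cal(fn):
    d=np.load(fn[:-4]+'.npz');return dict(ee_pos=d['pos'],ee_rot=d['rot'])
E
python3 - <<'E'
from h import *
crop('pics/top0.png','pics/topA.png',90,90,330,220,3)
crop('pics/top0.png','pics/topB.png',350,160,430,260,6)
crop('pics/side0.png','pics/sideA.png',280,240,380,300,7)
crop('pics/side0.png','pics/sideB.png',305,60,395,210,4)
E
```

```text
(no output)
```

View pics/topA.png

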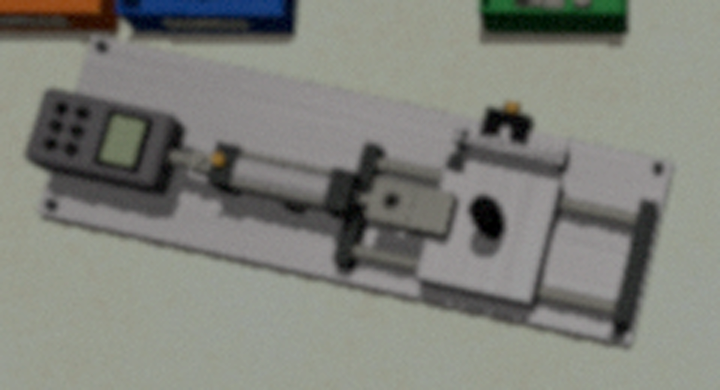

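View pics/topB.png

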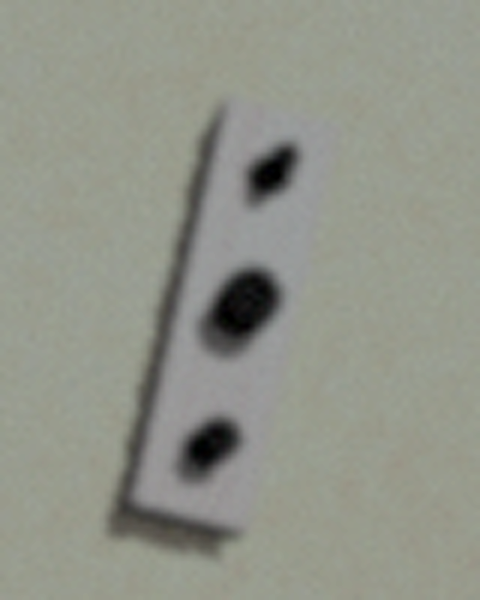

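View pics/sideA.png

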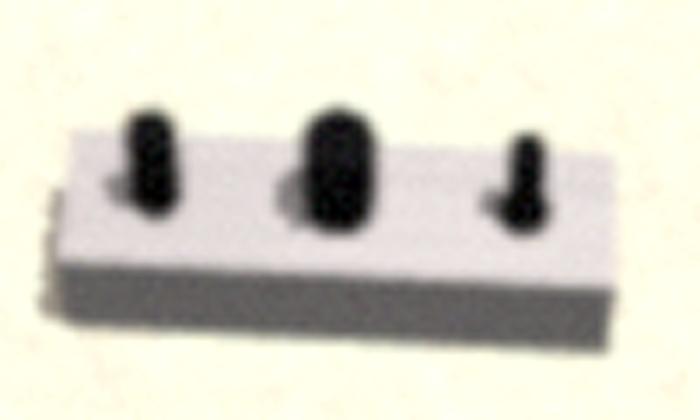

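View pics/sideB.png

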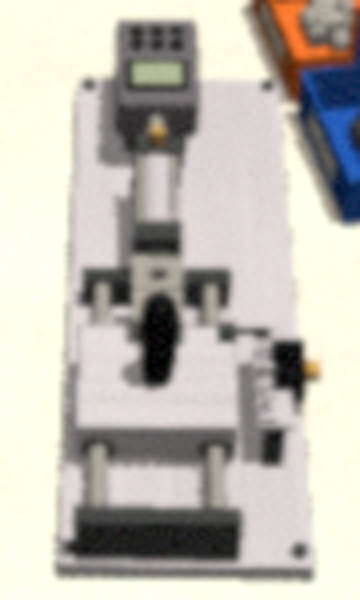

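```bash
python3 - <<'E'
from h import *
A=lambda u,v:(90+u/3,90+v/3)
B=lambda u,v:(350+u/6,160+v/6)
S=lambda u,v:(280+u/7,240+v/7)
S2=lambda u,v:(305+u/4,60+v/4)
print('hole',atz('top',A(391,201),.078), atz('side',S2(158,274),.078))
c=[atz('top',A(*q),.015) for q in((101,47),(50,205),(658,168),(628,338))]
print('screws',c)
for a,b in((0,2),(1,3)):
    d=c[b]-c[a];print('yaw of -y',np.degrees(np.arctan2(d[1],d[0])),np.linalg.norm(d))
print('grip foot',atz('top',A(484,230),.056))
for n,q in(('thin',(258,196)),('thick',(225,332)),('mid',(190,468))): print(n,atz('top',B(*q),.044))
for n,q in(('thin',(283,158)),('thick',(250,295)),('mid',(218,435))): print(n,'headtop',atz('top',B(*q),.086))
for n,q in(('thin',(525,220)),('thick',(339,205)),('mid',(153,203))): print(n,'side',atz('side',S(*q),.046))
print('corners',[atz('top',B(*q),.044) for q in((225,98),(130,503),(240,530),(335,120))])
s=robot.sense();print(s['time_s'])
E
```

```text
hole [0.62696041 0.1444012  0.078     ] [0.62966086 0.14191432 0.078     ]
screws [array([0.78262394, 0.42397387, 0.015     ]), array([0.6360549 , 0.45568291, 0.015     ]), array([ 0.67837715, -0.07607453,  0.015     ]), array([ 0.52526039, -0.05269205,  0.015     ])]
yaw of -y -101.77598044550642 0.510799172825646
yaw of -y -102.29471138533513 0.5203081102609596
grip foot [0.60898478 0.06943518 0.056     ]
thin [ 0.54954654 -0.29172649  0.044     ]
thick [ 0.49097028 -0.27693056  0.044     ]
mid [ 0.43341378 -0.2615595   0.044     ]
thin headtop [ 0.55712648 -0.29503995  0.086     ]
thick headtop [ 0.50000129 -0.28065106  0.086     ]
mid headtop [ 0.44268377 -0.26690624  0.086     ]
thin side [ 0.5602382  -0.29973652  0.046     ]
thick side [ 0.50202413 -0.28311453  0.046     ]
mid side [ 0.44257163 -0.27119322  0.046     ]
corners [array([ 0.59203479, -0.27824375,  0.044     ]), array([ 0.41847461, -0.23639561,  0.044     ]), array([ 0.40788223, -0.28209476,  0.044     ]), array([ 0.58312493, -0.32515838,  0.044     ])]
0.15
```

```bash
cat >> h.py <<'E'
import json,os
from scipy.spatial.transform import Rotation as Ro
def Rdown(a):
    a=np.radians(a);y=np.array([np.cos(a),np.sin(a),0]);z=np.array([0,0,-1.]);return np.c_[np.cross(y,z),y,z]
def getcmd():
    if os.path.exists('cmd.json'):
        d=json.load(open('cmd.json'));return np.array(d['p']),np.array(d['R'])
    return np.array([.255,-.598,.25]),robot.sense()['ee_rot']
def done(row):
    p,R=getcmd();v=np.array([float(x) for x in row.split()])
    p=p+R@v[:3]*.3;R=R@Ro.from_rotvec(v[3:]*2*np.pi).as_matrix()
    json.dump(dict(p=p.tolist(),R=R.tolist()),open('cmd.json','w'))
def plan(p2,R2):
    p,R=getcmd();d=R.T@(np.array(p2)-p)/.3;r=Ro.from_matrix(R.T@R2).as_rotvec()/(2*np.pi)
    print('plan',' '.join('%.4f'%x for x in np.r_[d,r]),'| dist',np.linalg.norm(d)*.3,'deg',np.linalg.norm(r)*360)
def stat():
    s=robot.sense();p,R=getcmd();y=s['ee_rot'][:,1]
    print('t',s['time_s'],'pos',s['ee_pos'].round(4),'cmd',p.round(4),'yaw',round(np.degrees(np.arctan2(y[1],y[0])),2),'rot err',np.round(np.degrees(Ro.from_matrix(R.T@s['ee_rot']).as_rotvec()),2),'F',s['ft_force'].round(1),'w',round(s['width'],4),'q',s['qpos'].round(0))
E
python3 -c "
from h import *
plan([.46,-.27,.2],Rdown(-103.5))"
```

```text
plan 1.0572 -0.7378 0.1675 -0.0002 0.0001 0.1016 | dist 0.3900115382908562 deg 36.57331296438074
```

Call:
drive_tool(increments="0.6 -0.4 0.1 0 0 0.06;0.6 -0.4 0.1 0 0 0.06;0.6 -0.4 0.1 0 0 0.06;0.6 -0.4 0.1 0 0 0.06;0.6 -0.4 0.1 0 0 0.06", gripper=1)

```text
time_s: 0.65
ee_pos: [0.3765, -0.4115, 0.2194]
ee_rot: [[0.999, 0.033, 0.0], [0.033, -0.999, 0.003], [0.0, -0.003, -1.0]]
ft_force: [0.2, -0.4, 0.6]
width: 0.0856
```

```bash
python3 -c "
from h import *
done('0.6 -0.4 0.1 0 0 0.06');stat()
plan([.5,-.281,.2],Rdown(-103.5))"
```

```text
t 0.65 pos [ 0.3765 -0.4115  0.2194] cmd [ 0.431  -0.4721  0.2204] yaw -88.12 rot err [  0.    0.  -21.6] F [ 0.2 -0.4  0.6] w 0.0856 q [ 45.  20.  -1. 107.   0.  54. -44.]
plan 0.0018 -0.6769 0.0703 -0.0005 0.0001 -0.0173 | dist 0.20416775848174581 deg 6.219808502762006
```

```bash
rm cmd.json; python3 - <<'E'
import json,numpy as np
import h
R0=np.array([[9.19992621e-01,3.91934791e-01,-8.34913677e-04],[3.91935658e-01,-9.19991203e-01,1.62073293e-03],[-1.32891616e-04,-1.81829478e-03,-9.99998338e-01]])
json.dump(dict(p=[.255,-.598,.25],R=R0.tolist()),open('cmd.json','w'))
h.done('0.6 -0.4 0.1 0 0 0.06');h.stat()
h.plan([.5,-.281,.2],h.Rdown(-103.5))
E
```

```text
t 0.65 pos [ 0.3765 -0.4115  0.2194] cmd [ 0.3735 -0.417   0.2202] yaw -88.12 rot err [ 0.1   0.06 -0.41] F [ 0.2 -0.4  0.6] w 0.0856 q [ 45.  20.  -1. 107.   0.  54. -44.]
plan 0.4331 -0.4422 0.0677 -0.0002 0.0002 0.0416 | dist 0.18680649863011461 deg 14.975350955482353
```

Call:
drive_tool(increments="0.433 -0.442 0.068 0 0 0.0416;0.433 -0.442 0.068 0 0 0.0416;0.433 -0.442 0.068 0 0 0.0416;0.433 -0.442 0.068 0 0 0.0416;0.433 -0.442 0.068 0 0 0.0416")

```text
time_s: 1.15
ee_pos: [0.5038, -0.2744, 0.199]
ee_rot: [[0.975, -0.223, 0.001], [-0.223, -0.975, 0.004], [0.0, -0.004, -1.0]]
ft_force: [-0.1, -0.0, 0.7]
width: 0.0856
```

```bash
python3 -c "
from h import *
done('0.433 -0.442 0.068 0 0 0.0416');stat()
s=snap('wrist','pics/w1.png');stat()"
```

```text
t 1.15 pos [ 0.5038 -0.2744  0.199 ] cmd [ 0.5    -0.2811  0.1999] yaw -102.9 rot err [ 0.13  0.08 -0.6 ] F [-0.1 -0.   0.7] w 0.0856 q [ 27.  23.  -2. 105.   1.  52. -78.]
t 1.2 pos [ 0.5015 -0.2778  0.1992] cmd [ 0.5    -0.2811  0.1999] yaw -103.13 rot err [-0.    0.02 -0.37] F [-0.3  0.6  0.3] w 0.0857 q [ 27.  23.  -2. 105.   1.  52. -78.]
```

View pics/w1.png

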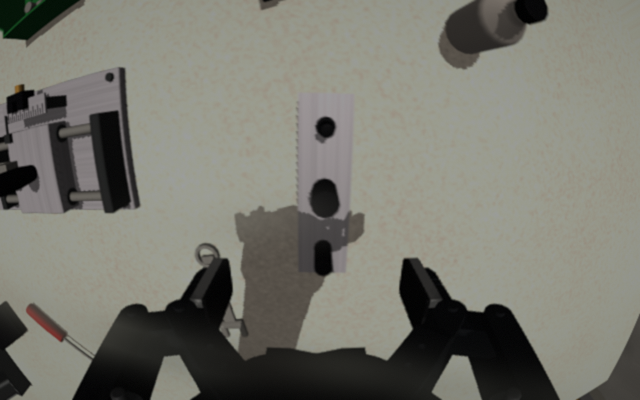

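```bash
python3 -c "
from h import *
crop('pics/w1.png','pics/w1c.png',280,80,370,290,3,2.5)
s=cal('pics/w1.png')
for P in([.5,-.281,.044],[.5,-.281,.086]): print(proj('wrist',P,s))
stat()"
```

```text
[324.31629793 191.30930325]
[325.46792446 206.32120503]
t 1.2 pos [ 0.5015 -0.2778  0.1992] cmd [ 0.5    -0.2811  0.1999] yaw -103.13 rot err [-0.    0.02 -0.37] F [-0.3  0.6  0.3] w 0.0857 q [ 27.  23.  -2. 105.   1.  52. -78.]
```

View pics/w1c.png

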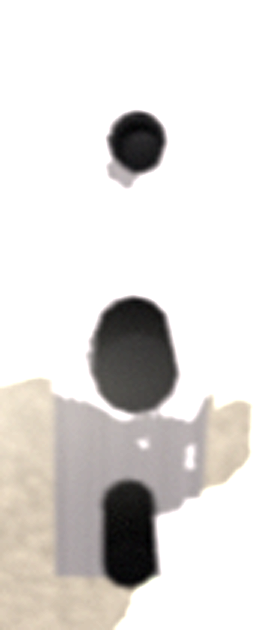

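```bash
python3 -c "
from h import *
print(atz('top',(457,170),0),atz('top',(472,155),.13),atz('side',(414,322),.13))
plan([.5005,-.281,.068],Rdown(-103.5))"
```

```text
[ 0.62279692 -0.4716555   0.        ] [ 0.62710994 -0.46805566  0.13      ] [ 0.63097174 -0.47617043  0.13      ]
plan 0.0022 -0.0000 0.4397 -0.0002 0.0002 -0.0000 | dist 0.13191013738557664 deg 0.10446344171962348
```

Call:
drive_tool(increments="0.002 0 0.16 0 0 0;0.002 0 0.32 0 0 0;0.002 0 0.44 0 0 0;0.002 0 0.44 0 0 0;0.002 0 0.44 0 0 0")

```text
time_s: 1.7
ee_pos: [0.4998, -0.2825, 0.0682]
ee_rot: [[0.972, -0.235, -0.001], [-0.235, -0.972, -0.0], [-0.001, 0.0, -1.0]]
ft_force: [0.1, -0.3, 1.1]
width: 0.0854
```

```bash
python3 -c "
from h import *
done('0.002 0 0.44 0 0 0');stat()
s=snap('wrist','pics/w2.png');stat()"
```

```text
t 1.7 pos [ 0.4998 -0.2825  0.0682] cmd [ 0.5004 -0.281   0.0679] yaw -103.59 rot err [-0.1   0.02  0.09] F [ 0.1 -0.3  1.1] w 0.0854 q [ 27.  34.  -1. 109.   1.  37. -78.]
t 1.75 pos [ 0.5009 -0.2827  0.0695] cmd [ 0.5004 -0.281   0.0679] yaw -103.58 rot err [-0.14  0.19  0.08] F [ 0.8 -0.1 -0.2] w 0.0856 q [ 27.  34.  -1. 109.   1.  37. -78.]
```

View pics/w2.png

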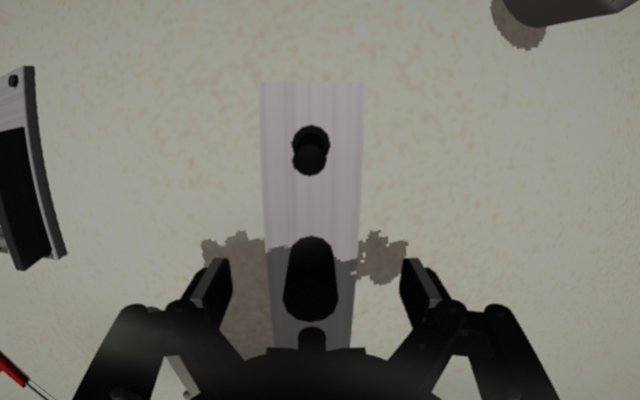

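```bash
python3 -c "
from h import *
crop('pics/w2.png','pics/w2c.png',260,220,370,350,5,2.5)
s=cal('pics/w2.png');R=s['ee_rot']
for uv,z in(((310,256),.044),((310,292),.086)):
  P=atz('wrist',uv,z,s);print(P,R.T@(P-s['ee_pos']))
s=snap('wrist','pics/w3.png');stat()"
```

```text
[ 0.50123168 -0.27943224  0.044     ] [ 0.00074643 -0.00331024  0.02416724]
[ 0.5067769  -0.28152667  0.086     ] [ 0.00659298 -0.00255897 -0.0178374 ]
t 1.8 pos [ 0.5015 -0.2827  0.0701] cmd [ 0.5004 -0.281   0.0679] yaw -103.56 rot err [-0.15  0.27  0.06] F [ 0.6 -0.8  0.1] w 0.0854 q [ 27.  34.  -1. 109.   1.  37. -78.]
```

View pics/w2c.png

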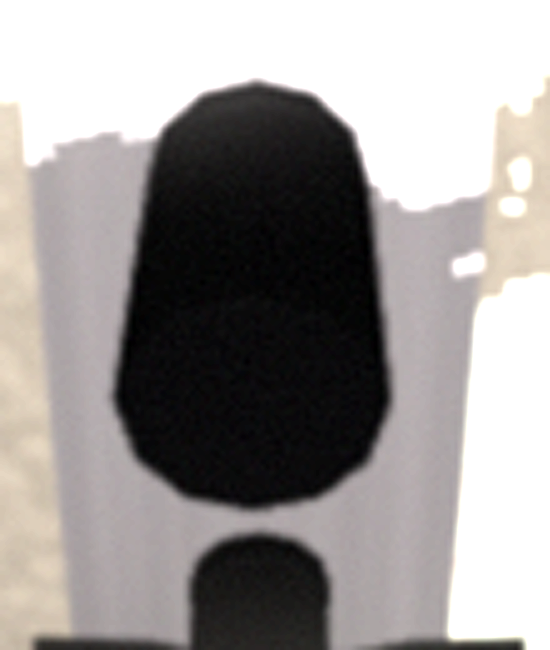

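```bash
python3 -c "
from h import *
s=cal('pics/w2.png');R=s['ee_rot']
for uv,z in(((311.5,252),.044),((310.5,301),.086)):
  P=atz('wrist',uv,z,s);print(P,R.T@(P-s['ee_pos']))
stat()"
```

```text
[ 0.50345392 -0.28082432  0.044     ] [ 0.00323362 -0.00247949  0.0241655 ]
[ 0.50209824 -0.28056938  0.086     ] [ 0.00182039 -0.00238974 -0.01783328]
t 1.8 pos [ 0.5015 -0.2827  0.0701] cmd [ 0.5004 -0.281   0.0679] yaw -103.56 rot err [-0.15  0.27  0.06] F [ 0.6 -0.8  0.1] w 0.0854 q [ 27.  34.  -1. 109.   1.  37. -78.]
```

Call:
drive_tool(increments="0 -0.01 0 0 0 0;0 -0.01 0 0 0 0")

```text
time_s: 2.0
ee_pos: [0.5022, -0.2784, 0.0697]
ee_rot: [[0.972, -0.233, 0.003], [-0.233, -0.972, -0.001], [0.003, 0.0, -1.0]]
ft_force: [0.3, 1.1, -0.4]
width: 0.0854
```

Call:
drive_tool(increments="0.003 0.006 0.003 0 0 0;0.003 0.006 0.003 0 0 0;0.003 0.006 0.003 0 0 0;0.003 0.006 0.003 0 0 0;0.003 0.006 0.003 0 0 0", gripper=0, newtons=40)

```text
time_s: 2.5
ee_pos: [0.5015, -0.2804, 0.0671]
ee_rot: [[0.972, -0.233, -0.0], [-0.233, -0.972, -0.0], [-0.0, 0.0, -1.0]]
ft_force: [-0.5, -0.3, 1.1]
width: 0.0232
```

```bash
python3 -c "
from h import *
done('0 -0.01 0 0 0 0');done('0.003 0.006 0.003 0 0 0');stat()
s=snap('wrist','pics/w4.png');stat()"
```

```text
t 2.5 pos [ 0.5015 -0.2804  0.0671] cmd [ 0.5016 -0.28    0.067 ] yaw -103.5 rot err [-0.08  0.07 -0.  ] F [-0.5 -0.3  1.1] w 0.0232 q [ 27.  34.  -1. 109.   1.  37. -79.]
t 2.55 pos [ 0.5015 -0.2804  0.0671] cmd [ 0.5016 -0.28    0.067 ] yaw -103.5 rot err [-0.08  0.07  0.  ] F [-0.   0.5  2.2] w 0.0232 q [ 27.  34.  -1. 109.   1.  37. -79.]
```

View pics/w4.png

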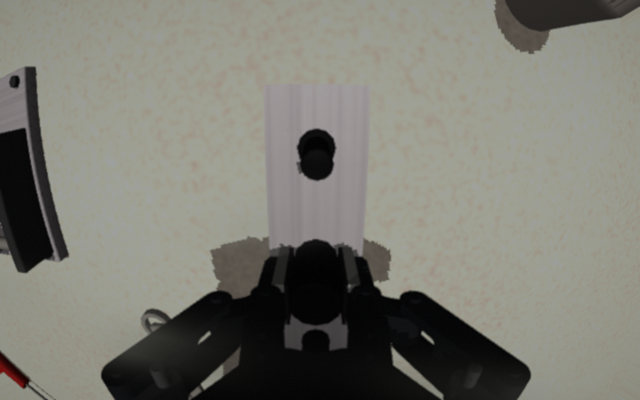

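```bash
python3 -c "
from h import *
crop('pics/w4.png','pics/w4c.png',260,225,370,350,5,3)
s=cal('pics/w4.png');R=s['ee_rot']
for uv,z in(((316,239.5),.044),((316,325),.086)):
  P=atz('wrist',uv,z,s);print(P,R.T@(P-s['ee_pos']))
s=cal('pics/w2.png');R=s['ee_rot']
for uv,z in(((311.5,236.4),.044),((310.5,321.6),.086)):
  P=atz('wrist',uv,z,s);print(P,R.T@(P-s['ee_pos']))
"
```

```text
[ 0.51253474 -0.28298325  0.044     ] [ 1.13188956e-02 -5.01610423e-05  2.30515067e-02]
[ 0.49080773 -0.27776613  0.086     ] [-1.10272455e-02 -4.82057873e-05 -1.89476797e-02]
[ 0.51255211 -0.28307583  0.044     ] [ 0.01260612 -0.00242957  0.02415758]
[ 0.49066866 -0.27770152  0.086     ] [-0.00996306 -0.00249075 -0.01782334]
```

View pics/w4c.png

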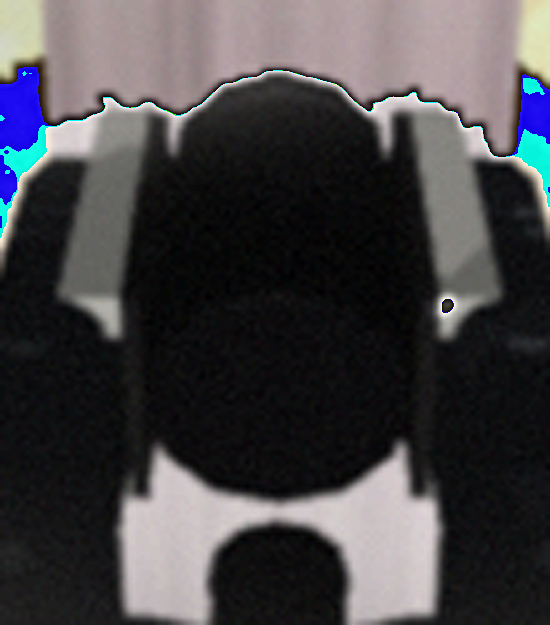

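Call:
drive_tool(increments="0 0 -0.15 0 0 0;0 0 -0.3 0 0 0;0 0 -0.4 0 0 0;0 0 -0.4 0 0 0;0 0 -0.4 0 0 0", newtons=60)

```text
time_s: 3.05
ee_pos: [0.5014, -0.2803, 0.1872]
ee_rot: [[0.972, -0.233, 0.001], [-0.233, -0.972, -0.0], [0.001, 0.0, -1.0]]
ft_force: [0.9, -0.0, -0.8]
width: 0.0227
```

```bash
python3 -c "
from h import *
done('0 0 -0.4 0 0 0');stat()
plan([.56,-.07,.23],Rdown(-60));plan([.62,.1,.23],Rdown(-12.1))"
```

```text
t 3.05 pos [ 0.5014 -0.2803  0.1872] cmd [ 0.5017 -0.2802  0.187 ] yaw -103.5 rot err [-0.09  0.11 -0.  ] F [ 0.9 -0.  -0.8] w 0.0227 q [ 27.  24.  -1. 106.   1.  50. -78.]
plan 0.0252 -0.7270 -0.1423 -0.0003 0.0001 -0.1208 | dist 0.22236409360363413 deg 43.50113062505582
plan 0.0874 -1.3247 -0.1416 -0.0003 -0.0000 -0.2539 | dist 0.4005268019777178 deg 91.40105775149237
```

Call:
drive_tool(increments="0.025 -0.72 -0.14 0 0 -0.115;0.025 -0.72 -0.14 0 0 -0.115;0.025 -0.72 -0.14 0 0 -0.115;0.025 -0.72 -0.14 0 0 -0.115;0.025 -0.72 -0.14 0 0 -0.115")

```text
time_s: 3.55
ee_pos: [0.5596, -0.0657, 0.2281]
ee_rot: [[0.878, 0.479, -0.001], [0.479, -0.878, 0.003], [0.0, -0.003, -1.0]]
ft_force: [0.1, -0.4, -0.8]
width: 0.0227
```

```bash
python3 -c "
from h import *
done('0.025 -0.72 -0.14 0 0 -0.115');stat()
plan([.6275,.1435,.23],Rdown(-12.1))"
```

```text
t 3.55 pos [ 0.5596 -0.0657  0.2281] cmd [ 0.5595 -0.072   0.2293] yaw -61.37 rot err [ 0.09  0.02 -0.73] F [ 0.1 -0.4 -0.8] w 0.0227 q [ 15.  21. -14. 105.   6.  55. -63.]
plan 0.5366 -0.5288 -0.0014 -0.0003 -0.0001 -0.1389 | dist 0.22601051287304458 deg 50.00111339010579
```

Call:
drive_tool(increments="0.537 -0.529 0 0 0 -0.1389;0.537 -0.529 0 0 0 -0.1389;0.537 -0.529 0 0 0 -0.1389;0.537 -0.529 0 0 0 -0.1389;0.537 -0.529 0 0 0 -0.1389")

```text
time_s: 4.05
ee_pos: [0.6263, 0.1491, 0.2266]
ee_rot: [[0.317, 0.948, -0.004], [0.948, -0.317, 0.003], [0.001, -0.004, -1.0]]
ft_force: [0.7, 0.8, -0.1]
width: 0.0229
```

Call:
drive_tool(increments="0 0 0 0 0 -0.02;0 0 0 0 0 -0.02;0 0 0 0 0 -0.02")

```text
time_s: 4.35
ee_pos: [0.6267, 0.1425, 0.227]
ee_rot: [[0.211, 0.978, -0.003], [0.978, -0.211, -0.001], [-0.002, -0.003, -1.0]]
ft_force: [-0.2, 0.0, -1.0]
width: 0.0227
```

```bash
python3 -c "
from h import *
done('0.537 -0.529 0 0 0 -0.1389');stat()
s=snap('wrist','pics/w5.png');stat()"
```

```text
t 4.35 pos [0.6267 0.1425 0.227 ] cmd [0.6276 0.1436 0.2296] yaw -12.16 rot err [ 0.1  -0.17  0.06] F [-0.2  0.  -1. ] w 0.0227 q [  3.  30. -27.  93.  15.  61. -40.]
t 4.4 pos [0.6269 0.1422 0.2276] cmd [0.6276 0.1436 0.2296] yaw -12.16 rot err [ 0.05 -0.16  0.07] F [-0.1 -0.2 -0.1] w 0.0227 q [  3.  30. -27.  93.  15.  61. -40.]
```

View pics/w5.png

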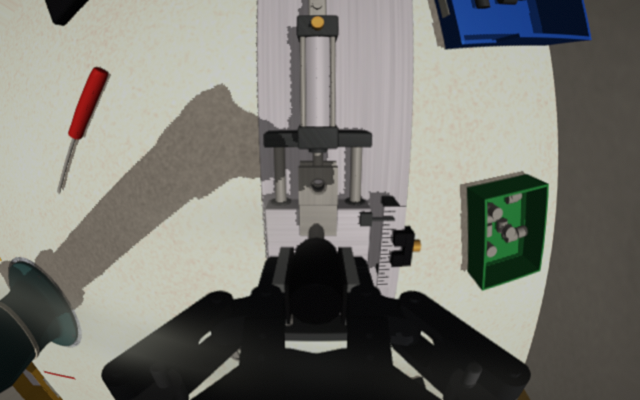

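```bash
python3 -c "
from h import *
crop('pics/w5.png','pics/w5c.png',260,120,440,270,4,2)
s=cal('pics/w5.png');print(proj('wrist',[.6275,.1435,.078],s))"
```

```text
[315.9891354 189.254277 ]
```

View pics/w5c.png

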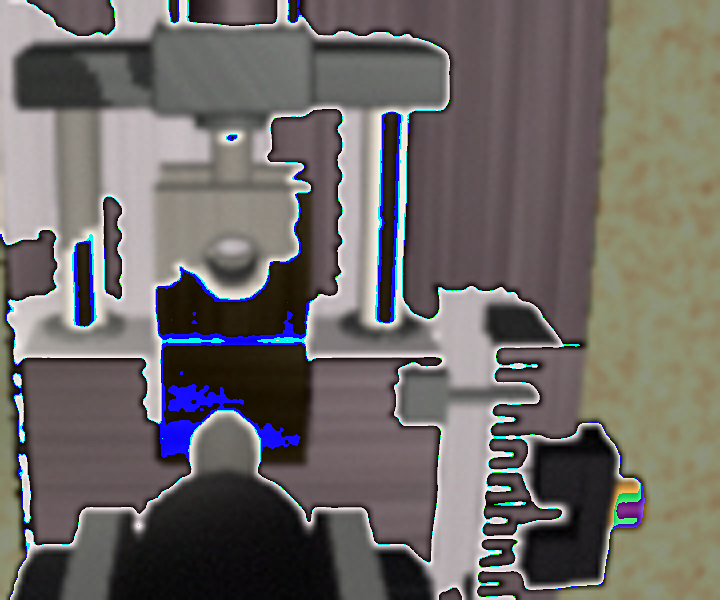

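```bash
sed -i 's/gain=1.6/gain=1.0/' h.py; python3 -c "
from h import *
crop('pics/w5.png','pics/w5d.png',280,130,440,280,5)"
```

```text
(no output)
```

View pics/w5d.png

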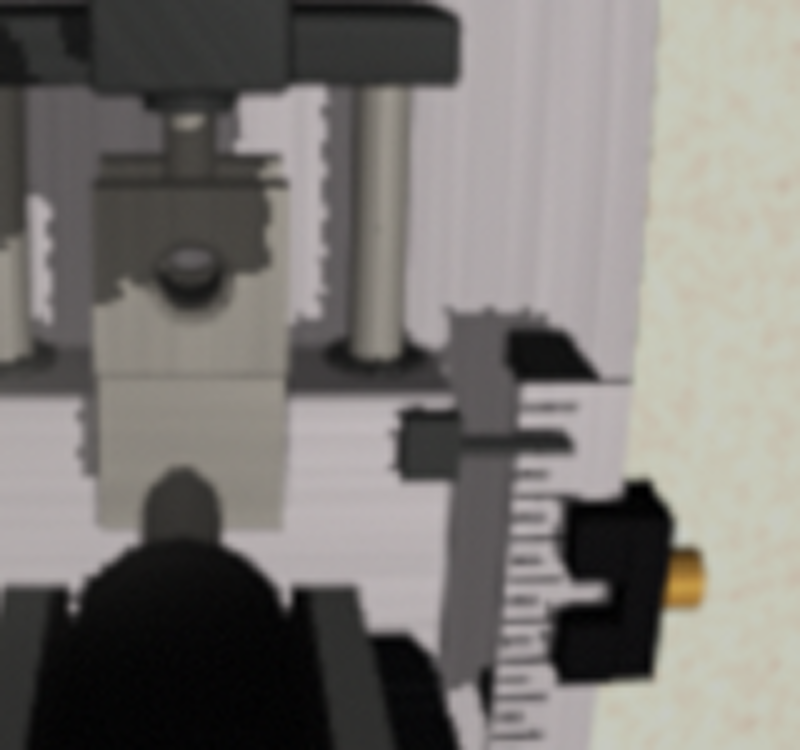

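```bash
python3 -c "
from h import *
s=cal('pics/w5.png')
print(atz('wrist',(318,185.8),.078,s))
R=s['ee_rot'];P=atz('wrist',(318,185.8),.078,s);print('tool',R.T@(P-s['ee_pos']))
stat()
s=snap('wrist','pics/w6.png');stat()
# axis line
a=atz('wrist',(280+190/5,130+185/5),.078,s);b=atz('wrist',(280+190/5,130+528/5),.078,s);d=b-a;print(np.degrees(np.arctan2(d[1],d[0])),np.linalg.norm(d))
"
```

```text
[0.62999851 0.14634645 0.078     ]
tool [0.00471408 0.00283659 0.14903447]
t 4.4 pos [0.6269 0.1422 0.2276] cmd [0.6276 0.1436 0.2296] yaw -12.16 rot err [ 0.05 -0.16  0.07] F [-0.1 -0.2 -0.1] w 0.0227 q [  3.  30. -27.  93.  15.  61. -40.]
t 4.45 pos [0.6271 0.1422 0.228 ] cmd [0.6276 0.1436 0.2296] yaw -12.14 rot err [ 0.01 -0.15  0.05] F [ 0.4 -0.7 -0.8] w 0.0225 q [  3.  30. -27.  93.  15.  61. -40.]
-102.01932193651054 0.06806618066888694
```

```bash
python3 -c "
from h import *
plan([.6297,.1455,.16],Rdown(-12.1))"
```

```text
plan 0.0073 0.0059 0.2320 -0.0002 -0.0002 0.0000 | dist 0.06964899485058378 deg 0.10450129342004373
```

Call:
drive_tool(increments="0.0073 0.006 0.12 0 0 0;0.0073 0.006 0.232 0 0 0;0.0073 0.006 0.232 0 0 0;0.0073 0.006 0.232 0 0 0;0.0073 0.006 0.232 0 0 0")

```text
time_s: 4.95
ee_pos: [0.6307, 0.1455, 0.1615]
ee_rot: [[0.208, 0.978, 0.003], [0.978, -0.208, 0.001], [0.001, 0.003, -1.0]]
ft_force: [-0.2, -0.1, 0.6]
width: 0.0229
```

```bash
python3 -c "
from h import *
done('0.0073 0.006 0.232 0 0 0');stat()
s=snap('wrist','pics/w7.png');snap('side','pics/s7.png');stat()
crop('pics/w7.png','pics/w7c.png',240,150,400,300,5)
crop('pics/s7.png','pics/s7c.png',300,80,400,180,6)
print(proj('wrist',[.6297,.1455,.078],cal('pics/w7.png')))
"
```

```text
t 4.95 pos [0.6307 0.1455 0.1615] cmd [0.6297 0.1455 0.16  ] yaw -11.98 rot err [-0.23 -0.   -0.12] F [-0.2 -0.1  0.6] w 0.0229 q [  2.  35. -25.  95.  17.  54. -42.]
t 5.05 pos [0.6307 0.1456 0.1615] cmd [0.6297 0.1455 0.16  ] yaw -11.96 rot err [-0.25 -0.   -0.14] F [ 0.3  0.3 -0.8] w 0.0225 q [  2.  35. -25.  95.  18.  54. -42.]
[313.1341537  217.51528759]
```

View pics/w7c.png

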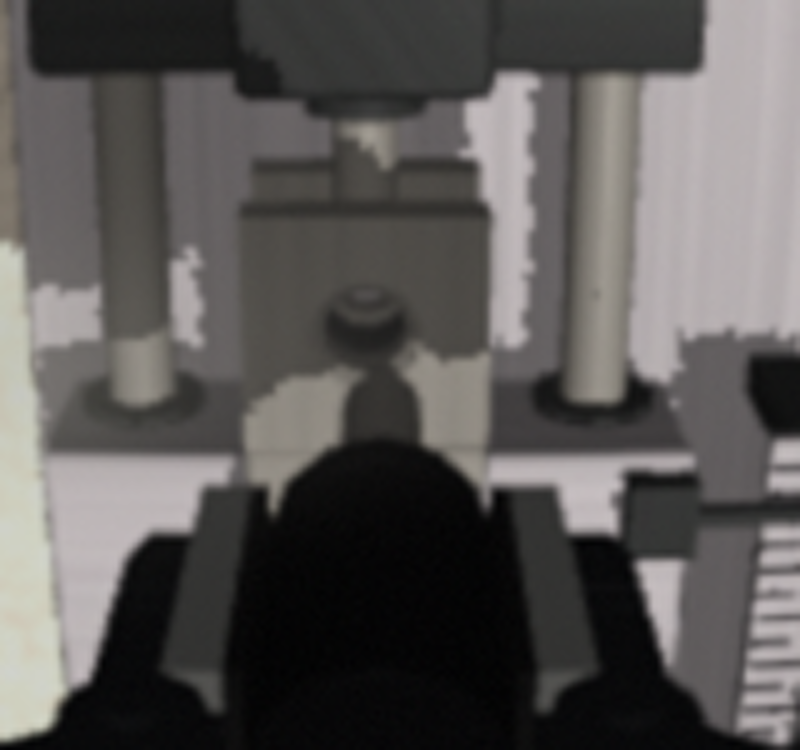

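View pics/s7c.png

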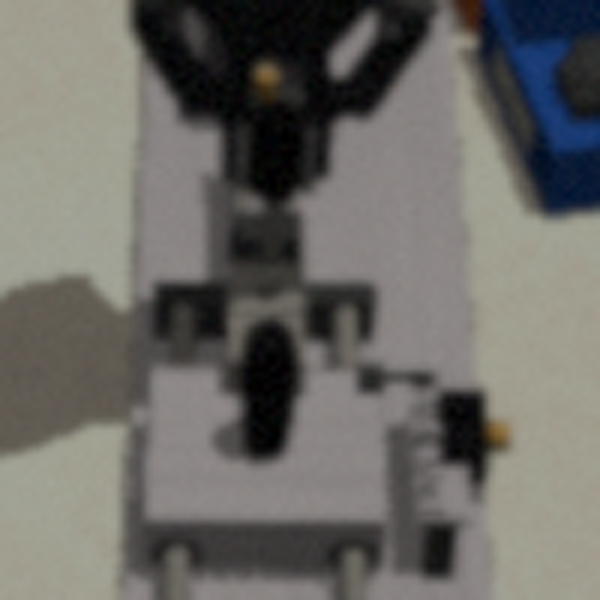

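```bash
python3 -c "
from h import *
s=cal('pics/w7.png');R=s['ee_rot'];p=s['ee_pos']
P=atz('wrist',(313.4,214.8),.078,s);print(P,'tool',R.T@(P-p))
for r,d in((2.5,.0611),(5,.0541),(5,.045)):
  print(proj('wrist',p+R@np.array([r/1000,0,d]),s), [proj('wrist',p+R@np.array([0,k*r/1000,d]),s)[0] for k in(-1,1)])
"
```

```text
[0.63032922 0.14751604 0.078     ] tool [ 0.00173318 -0.00104977  0.08345001]
[314.837615  226.1411678] [np.float64(311.01987070996256), np.float64(318.66213148844383)]
[314.82683989 226.90762564] [np.float64(306.94147706506413), np.float64(322.7267748984363)]
[314.81650956 232.94596558] [np.float64(306.58087460393796), np.float64(323.0680359510974)]
```

Call:
drive_tool(increments="-0.0013 -0.0063 0.03 0 0 0;-0.0013 -0.0063 0.055 0 0 0;-0.0013 -0.0063 0.055 0 0 0;-0.0013 -0.0063 0.055 0 0 0")

```text
time_s: 5.45
ee_pos: [0.6274, 0.1453, 0.1424]
ee_rot: [[0.207, 0.978, -0.001], [0.978, -0.207, -0.0], [-0.0, -0.001, -1.0]]
ft_force: [1.4, 0.5, -1.3]
width: 0.0227
```

```bash
python3 -c "
from h import *
done('-0.0013 -0.0063 0.055 0 0 0');stat()
s=snap('wrist','pics/w8.png');stat()
crop('pics/w8.png','pics/w8c.png',240,170,400,320,5,1.5)
"
```

```text
t 5.45 pos [0.6274 0.1453 0.1424] cmd [0.6278 0.1455 0.1435] yaw -11.93 rot err [-0.02 -0.1  -0.17] F [ 1.4  0.5 -1.3] w 0.0227 q [  2.  36. -25.  96.  18.  52. -42.]
t 5.5 pos [0.6276 0.1454 0.1427] cmd [0.6278 0.1455 0.1435] yaw -11.93 rot err [-0.05 -0.09 -0.17] F [ 0.5 -0.8  0.2] w 0.0227 q [  2.  36. -25.  96.  18.  52. -42.]
```

View pics/w8c.png

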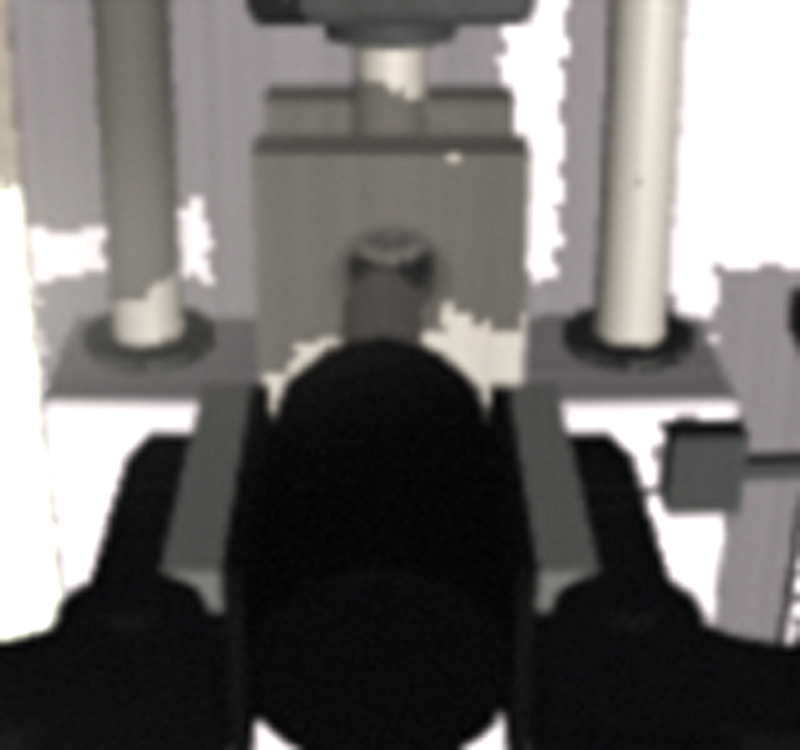

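Call:
drive_tool(increments="0 0.003 0.01 0 0 0;0 0.003 0.03 0 0 0;0 0.003 0.05 0 0 0;0 0.003 0.065 0 0 0;0 0.003 0.065 0 0 0")

```text
time_s: 6.0
ee_pos: [0.6279, 0.145, 0.1222]
ee_rot: [[0.207, 0.978, -0.002], [0.978, -0.207, -0.0], [-0.001, -0.002, -1.0]]
ft_force: [-0.1, 0.5, -0.1]
width: 0.0225
```

```bash
python3 -c "
from h import *
done('0 0.003 0.065 0 0 0');stat()
s=snap('wrist','pics/w9.png');stat()
crop('pics/w9.png','pics/w9c.png',240,170,400,320,5,1.5)
"
```

```text
t 6.0 pos [0.6279 0.145  0.1222] cmd [0.6287 0.1454 0.124 ] yaw -11.93 rot err [ 0.03 -0.13 -0.17] F [-0.1  0.5 -0.1] w 0.0225 q [  1.  37. -24.  97.  19.  50. -43.]
t 6.05 pos [0.6282 0.1451 0.1227] cmd [0.6287 0.1454 0.124 ] yaw -11.92 rot err [-0.01 -0.11 -0.17] F [-0.1 -0.4 -0.4] w 0.0226 q [  1.  37. -24.  97.  19.  50. -43.]
```

View pics/w9c.png

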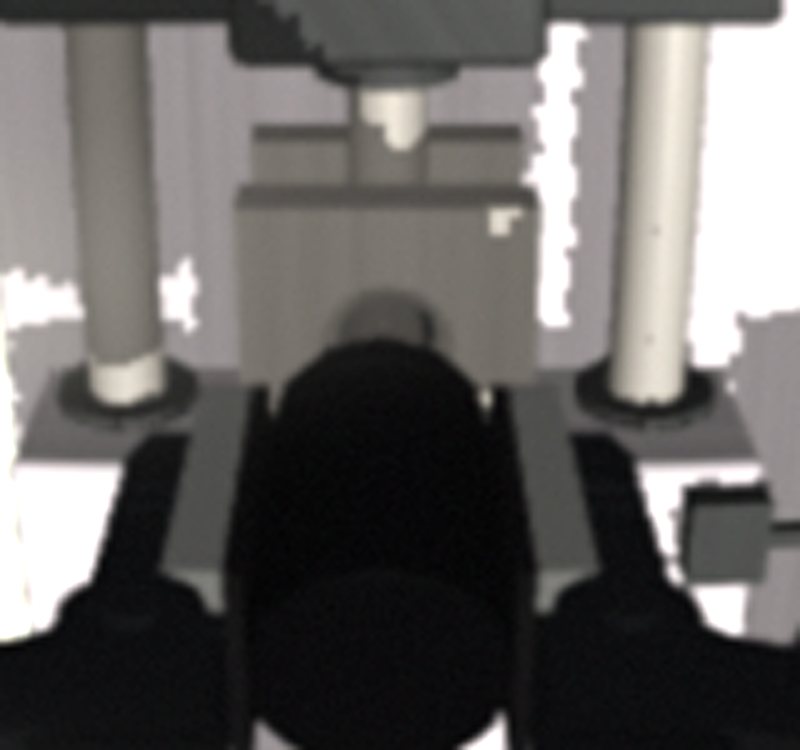

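Call:
drive_tool(increments="0 0.001 0.02 0 0 0;0 0.001 0.04 0 0 0;0 0.001 0.055 0 0 0;0 0.001 0.06 0 0 0;0 0.001 0.06 0 0 0")

```text
time_s: 6.55
ee_pos: [0.6287, 0.1452, 0.105]
ee_rot: [[0.207, 0.978, -0.001], [0.978, -0.207, -0.0], [-0.0, -0.001, -1.0]]
ft_force: [0.3, -0.8, -1.8]
width: 0.0226
```

```bash
python3 -c "
from h import *
done('0 0.001 0.06 0 0 0');stat()
s=snap('wrist','pics/w10.png');stat()
crop('pics/w10.png','pics/w10c.png',240,170,400,320,5,1.5)
"
```

```text
t 6.55 pos [0.6287 0.1452 0.105 ] cmd [0.6289 0.1453 0.106 ] yaw -11.93 rot err [-0.04 -0.09 -0.17] F [ 0.3 -0.8 -1.8] w 0.0226 q [  1.  39. -24.  97.  20.  49. -43.]
t 6.6 pos [0.6288 0.1452 0.1052] cmd [0.6289 0.1453 0.106 ] yaw -11.92 rot err [-0.06 -0.08 -0.17] F [-0.2 -0.2 -1.4] w 0.0231 q [  1.  39. -24.  97.  20.  49. -43.]
```

View pics/w10c.png

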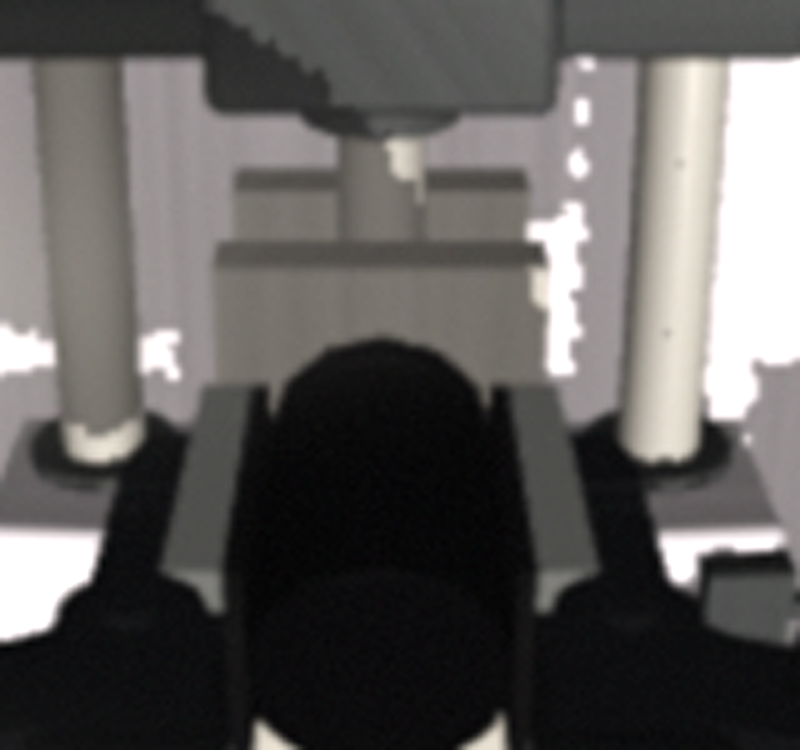

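Call:
drive_tool(increments="0 0 0.006 0 0 0;0 0 0.012 0 0 0;0 0 0.016 0 0 0;0 0 0.016 0 0 0")

```text
time_s: 7.0
ee_pos: [0.629, 0.1451, 0.1014]
ee_rot: [[0.207, 0.978, 0.0], [0.978, -0.207, -0.0], [-0.0, 0.0, -1.0]]
ft_force: [-1.6, -1.0, 5.4]
width: 0.0228
```

```bash
python3 -c "
from h import *
done('0 0 0.016 0 0 0');stat()
s=snap('wrist','pics/w11.png');stat()
crop('pics/w11.png','pics/w11c.png',240,170,400,320,5,1.5)
"
```

```text
t 7.0 pos [0.629  0.1451 0.1014] cmd [0.6289 0.1453 0.1012] yaw -11.93 rot err [-0.09 -0.1  -0.16] F [-1.6 -1.   5.4] w 0.0228 q [  1.  39. -24.  97.  20.  48. -43.]
t 7.05 pos [0.629  0.1451 0.1014] cmd [0.6289 0.1453 0.1012] yaw -11.94 rot err [-0.1  -0.09 -0.16] F [-1.5 -1.   4.6] w 0.0225 q [  1.  39. -24.  97.  20.  48. -43.]
```

View pics/w11c.png

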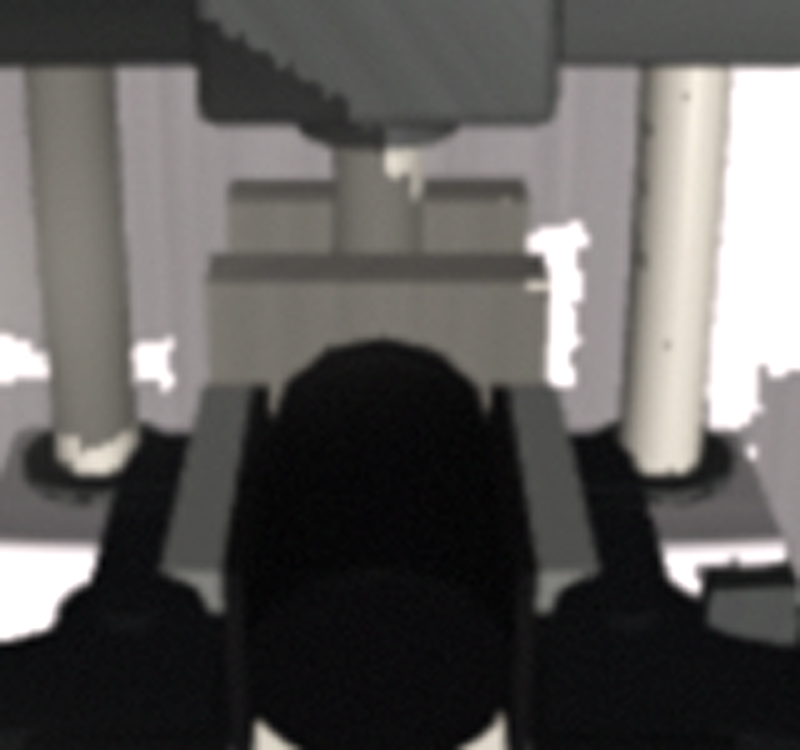

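Call:
drive_tool(increments="0 0 0.002 0 0 0;0 0 0.002 0 0 0;0 0 0.002 0 0 0;0 0 0 0 0 0;0 0 0 0 0 0", gripper=0.7)

```text
time_s: 7.55
ee_pos: [0.6288, 0.1452, 0.1005]
ee_rot: [[0.207, 0.978, -0.0], [0.978, -0.207, 0.0], [0.0, -0.0, -1.0]]
ft_force: [-1.2, -0.2, -0.2]
width: 0.0595
```

Call:
drive_tool(increments="0 0 -0.15 0 0 0;0 0 -0.3 0 0 0;0 0 -0.4 0 0 0;0 0 -0.4 0 0 0;0 0 -0.4 0 0 0")

```text
time_s: 8.05
ee_pos: [0.629, 0.1451, 0.2212]
ee_rot: [[0.207, 0.978, 0.001], [0.978, -0.207, -0.0], [0.0, 0.001, -1.0]]
ft_force: [-0.5, -0.3, -1.1]
width: 0.06
```

```bash
python3 -c "
from h import *
done('0 0 -0.4 0 0 0');stat()
s=snap('wrist','pics/w12.png');stat()
crop('pics/w12.png','pics/w12c.png',240,130,400,290,5,1.2)
"
```

```text
t 8.05 pos [0.629  0.1451 0.2212] cmd [0.629  0.1452 0.2212] yaw -11.94 rot err [-0.14 -0.07 -0.16] F [-0.5 -0.3 -1.1] w 0.06 q [  3.  31. -27.  93.  15.  60. -40.]
t 8.1 pos [0.6284 0.1448 0.2199] cmd [0.629  0.1452 0.2212] yaw -11.94 rot err [-0.02 -0.12 -0.16] F [ 0.2 -0.2 -0.3] w 0.0598 q [  3.  31. -27.  93.  15.  60. -40.]
```

View pics/w12.png

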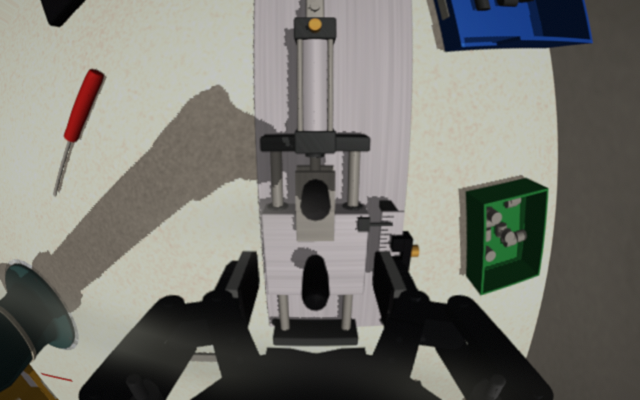

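View pics/w12c.png

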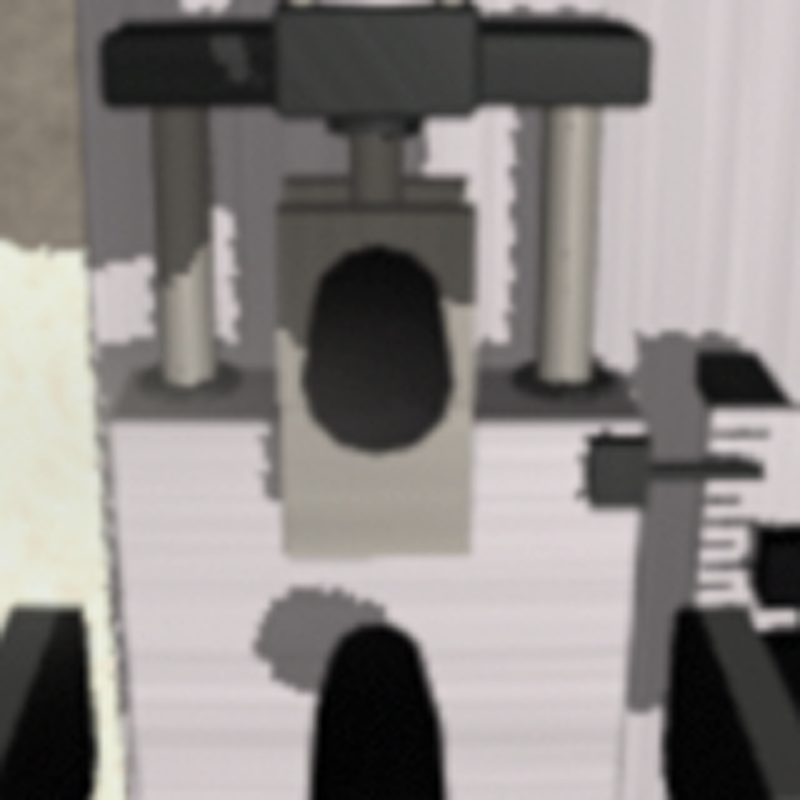

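```bash
python3 -c "
from h import *
plan([.6113,.0621,.2],Rdown(-12.0))"
```

```text
plan -0.2832 0.0003 0.0702 -0.0002 -0.0002 -0.0003 | dist 0.08752935080733842 deg 0.1425579738335637
```

Call:
drive_tool(increments="-0.15 0 0.04 0 0 0;-0.283 0 0.07 0 0 0;-0.283 0 0.07 0 0 0;-0.283 0 0.07 0 0 0;-0.283 0 0.07 0 0 0", gripper=1)

```text
time_s: 8.6
ee_pos: [0.611, 0.0633, 0.1988]
ee_rot: [[0.205, 0.979, -0.001], [0.979, -0.205, 0.001], [0.001, -0.001, -1.0]]
ft_force: [0.1, 1.5, 0.5]
width: 0.0851
```

```bash
python3 -c "
from h import *
done('-0.283 0 0.07 0 0 0');stat()
s=snap('wrist','pics/w13.png');stat()
crop('pics/w13.png','pics/w13c.png',350,80,470,220,5,1)
"
```

```text
t 8.6 pos [0.611  0.0633 0.1988] cmd [0.6112 0.0622 0.2001] yaw -11.86 rot err [ 0.01 -0.04 -0.24] F [0.1 1.5 0.5] w 0.0851 q [ 10.  29. -26.  98.  15.  56. -33.]
t 8.65 pos [0.6111 0.0637 0.1992] cmd [0.6112 0.0622 0.2001] yaw -11.81 rot err [-0.02 -0.03 -0.28] F [0.1 0.4 0. ] w 0.0854 q [ 10.  29. -26.  98.  15.  56. -33.]
```

View pics/w13.png

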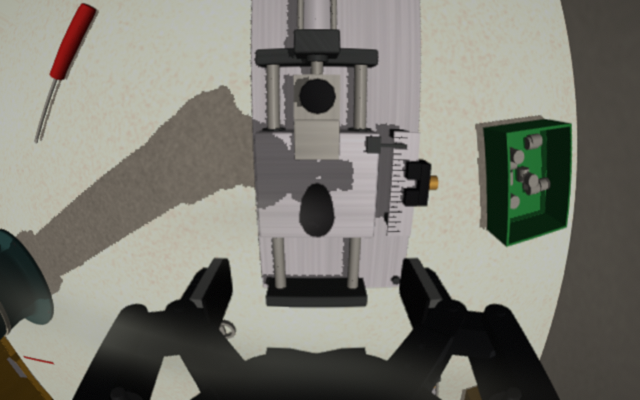

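View pics/w13c.png

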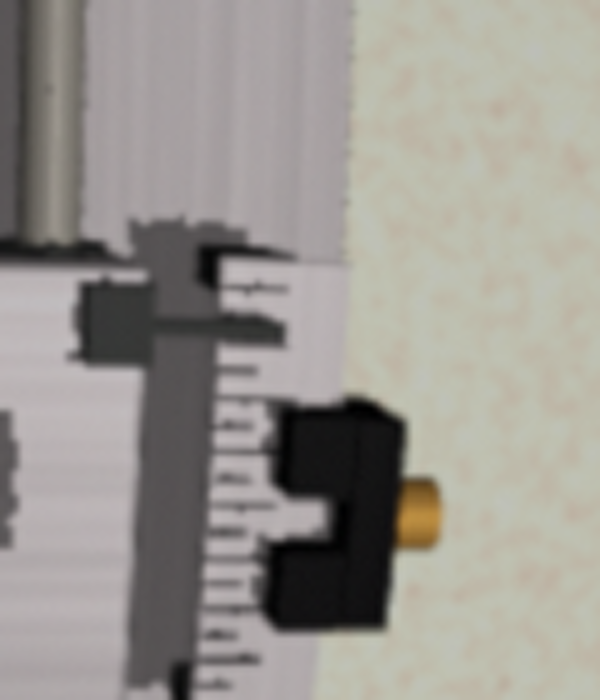

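```bash
python3 -c "
from h import *
s=cal('pics/w13.png')
d=np.array([np.cos(np.radians(-102)),np.sin(np.radians(-102)),0]);x=np.array([-d[1],d[0],0])
O=np.array([.629,.1452,0])
for z in(.03,.04,.05,.06):
  a=atz('wrist',(350+283/5,80+326/5),z,s);b=atz('wrist',(350+310/5,80+519/5),z,s)
  w=[atz('wrist',(350+300/5,80+r/5),z,s) for r in(495,545)]
  print(z,'ptr',(a-O)@d,(a-O)@x,'notch',(b-O)@d,(b-O)@x,'trav',(b-a)@d,'w',(w[1]-w[0])@d)
  q=atz('wrist',(317,96),.12,s)
print('pin head top',(q-O)@d,(q-O)@x)
for uv,z in(((317.5,200),.131),):
  q=atz('wrist',uv,z,s);print('grip top',(q-O)@d,(q-O)@x)
"
```

```text
0.03 ptr 0.04263719560366461 0.08881270483137044 notch 0.08185127429747334 0.09761475104868458 trav 0.039214078693808725 w 0.01051349010910034
0.04 ptr 0.0412305257100609 0.08576795370459203 notch 0.07910697338710254 0.09426975341801079 trav 0.03787644767704163 w 0.010154864561010486
0.05 ptr 0.039823855816457206 0.08272320257781363 notch 0.07636267247673174 0.090924755787337 trav 0.03653881666027453 w 0.009796239012920595
0.06 ptr 0.03841718592285348 0.07967845145103532 notch 0.07361837156636095 0.08757975815666319 trav 0.035201185643507465 w 0.009437613464830713
pin head top -0.0012638154089705384 0.0005044083717100597
grip top 0.06565390488479761 0.0010097009807859066
```

Call:
drive_tool(increments="0 0 0.12 0 0 0;0 0 0.24 0 0 0;0 0 0.337 0 0 0;0 0 0.337 0 0 0;0 0 0.337 0 0 0")

```text
time_s: 9.15
ee_pos: [0.6114, 0.0635, 0.0987]
ee_rot: [[0.205, 0.979, -0.0], [0.979, -0.205, 0.001], [0.001, -0.0, -1.0]]
ft_force: [0.0, -0.1, 0.5]
width: 0.0854
```

```bash
python3 -c "
from h import *
done('0 0 0.337 0 0 0');stat()
s=snap('wrist','pics/w14.png');stat()
"
```

```text
t 9.15 pos [0.6114 0.0635 0.0987] cmd [0.6111 0.0623 0.099 ] yaw -11.83 rot err [-0.04 -0.04 -0.27] F [ 0.  -0.1  0.5] w 0.0854 q [  8.  37. -23. 102.  19.  46. -36.]
t 9.2 pos [0.6122 0.0633 0.0998] cmd [0.6111 0.0623 0.099 ] yaw -11.85 rot err [-0.16 -0.01 -0.24] F [-0.  -0.4  0.5] w 0.0854 q [  8.  37. -23. 102.  19.  46. -36.]
```

View pics/w14.png

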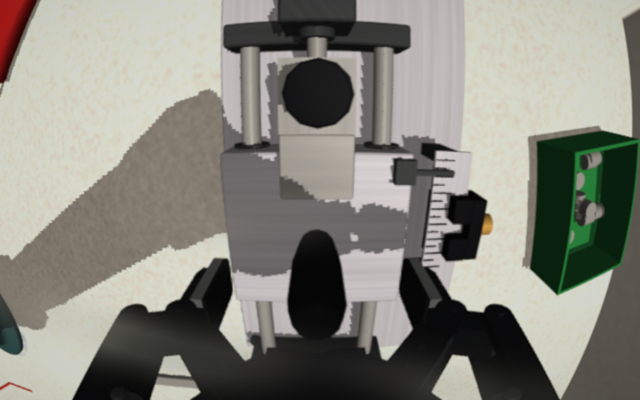

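Call:
drive_tool(increments="0 0 0 0 0 0;0 0 0 0 0 0;0 0 0 0 0 0;0 0 0 0 0 0;0 0 0 0 0 0", gripper=0, newtons=90)

```text
time_s: 9.7
ee_pos: [0.6114, 0.062, 0.0994]
ee_rot: [[0.207, 0.978, 0.0], [0.978, -0.207, -0.0], [-0.0, 0.0, -1.0]]
ft_force: [-2.1, -0.8, 6.0]
width: 0.0243
```

```bash
python3 -c "
from h import *
stat()
s=snap('wrist','pics/w15.png');stat()
crop('pics/w15.png','pics/w15c.png',380,130,500,270,5,1)
"
```

```text
t 9.7 pos [0.6114 0.062  0.0994] cmd [0.6111 0.0623 0.099 ] yaw -11.94 rot err [-0.09 -0.09 -0.16] F [-2.1 -0.8  6. ] w 0.0243 q [  8.  37. -23. 102.  19.  46. -36.]
t 9.75 pos [0.6114 0.062  0.0994] cmd [0.6111 0.0623 0.099 ] yaw -11.95 rot err [-0.09 -0.09 -0.15] F [-2.5 -0.3  6.5] w 0.024 q [  8.  37. -23. 102.  19.  46. -36.]
```

View pics/w15c.png

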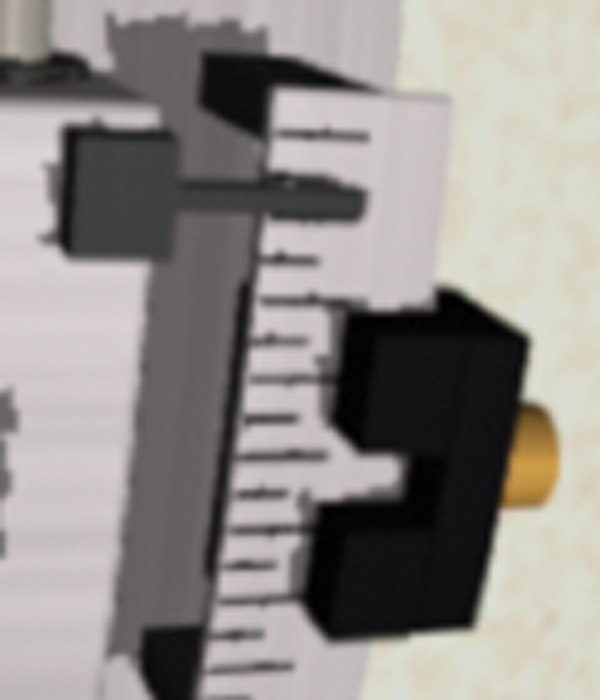

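View pics/w15.png

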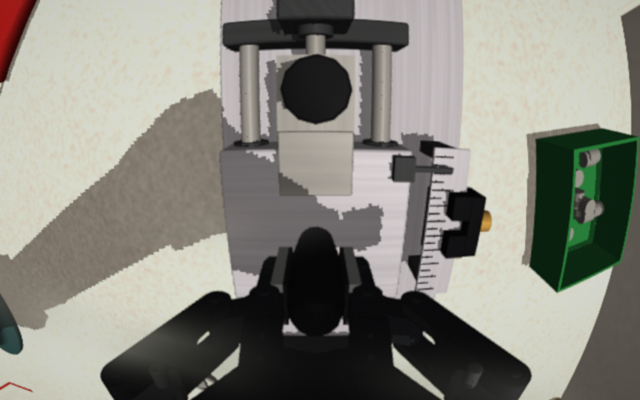

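Call:
drive_tool(increments="-0.02 0 -0.001 0 0 0;-0.045 0 -0.001 0 0 0;-0.07 0 -0.001 0 0 0;-0.09 0 -0.001 0 0 0;-0.1 0 -0.001 0 0 0")

```text
time_s: 10.25
ee_pos: [0.6061, 0.0371, 0.0994]
ee_rot: [[0.205, 0.979, 0.004], [0.979, -0.205, 0.006], [0.007, 0.002, -1.0]]
ft_force: [4.6, 10.9, -1.9]
width: 0.0242
```

Call:
drive_tool(increments="0 0 0 0 0 0;0 0 0 0 0 0")

```text
time_s: 10.45
ee_pos: [0.6061, 0.0371, 0.0994]
ee_rot: [[0.204, 0.979, 0.003], [0.979, -0.204, 0.006], [0.006, 0.002, -1.0]]
ft_force: [3.3, 9.4, -0.6]
width: 0.0239
```

```bash
python3 -c "
from h import *
done('-0.1 0 -0.001 0 0 0');stat()
s=snap('wrist','pics/w16.png');stat()
crop('pics/w16.png','pics/w16c.png',350,70,470,210,5,1)
"
```

```text
t 10.45 pos [0.6061 0.0371 0.0994] cmd [0.6048 0.033  0.0992] yaw -11.79 rot err [-0.19  0.29 -0.3 ] F [ 3.3  9.4 -0.6] w 0.0239 q [ 11.  36. -24. 103.  19.  45. -34.]
t 10.5 pos [0.6061 0.0372 0.0994] cmd [0.6048 0.033  0.0992] yaw -11.79 rot err [-0.19  0.29 -0.31] F [ 3.   9.6 -1. ] w 0.0242 q [ 11.  36. -24. 103.  19.  45. -34.]
```

View pics/w16.png

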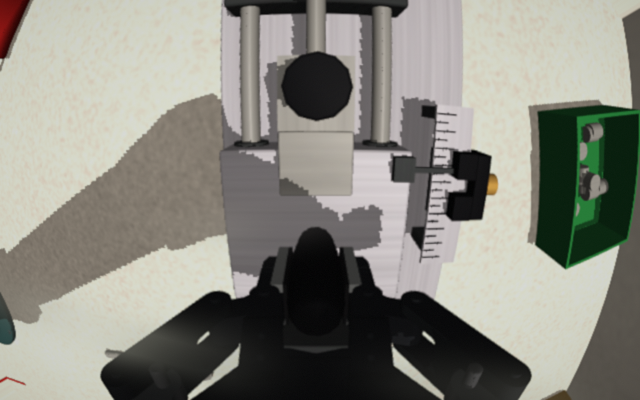

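View pics/w16c.png

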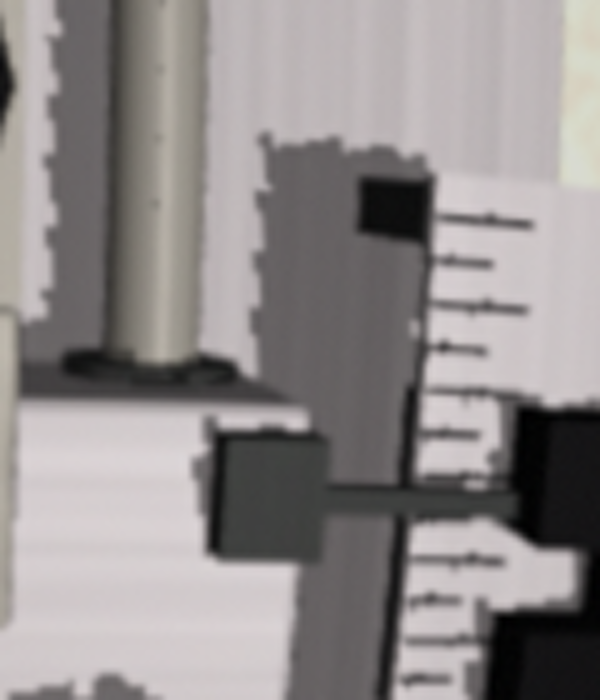

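Call:
drive_tool(increments="-0.012 0 0 0 0 0;-0.025 0 0 0 0 0;-0.036 0 0 0 0 0;-0.036 0 0 0 0 0;-0.036 0 0 0 0 0")

```text
time_s: 11.0
ee_pos: [0.6041, 0.0276, 0.0994]
ee_rot: [[0.204, 0.979, 0.004], [0.979, -0.204, 0.007], [0.008, 0.002, -1.0]]
ft_force: [4.2, 12.7, -1.6]
width: 0.0243
```

```bash
python3 -c "
from h import *
done('-0.036 0 0 0 0 0');stat()
s=snap('wrist','pics/w17.png');stat()
crop('pics/w17.png','pics/w17c.png',380,90,510,210,6,1)
"
```

```text
t 11.0 pos [0.6041 0.0276 0.0994] cmd [0.6026 0.0224 0.0992] yaw -11.76 rot err [-0.21  0.37 -0.34] F [ 4.2 12.7 -1.6] w 0.0243 q [ 12.  36. -24. 103.  19.  45. -33.]
t 11.05 pos [0.6041 0.0277 0.0994] cmd [0.6026 0.0224 0.0992] yaw -11.75 rot err [-0.21  0.37 -0.35] F [ 4.5 12.1 -1.6] w 0.0242 q [ 12.  36. -24. 103.  19.  45. -33.]
```

View pics/w17c.png

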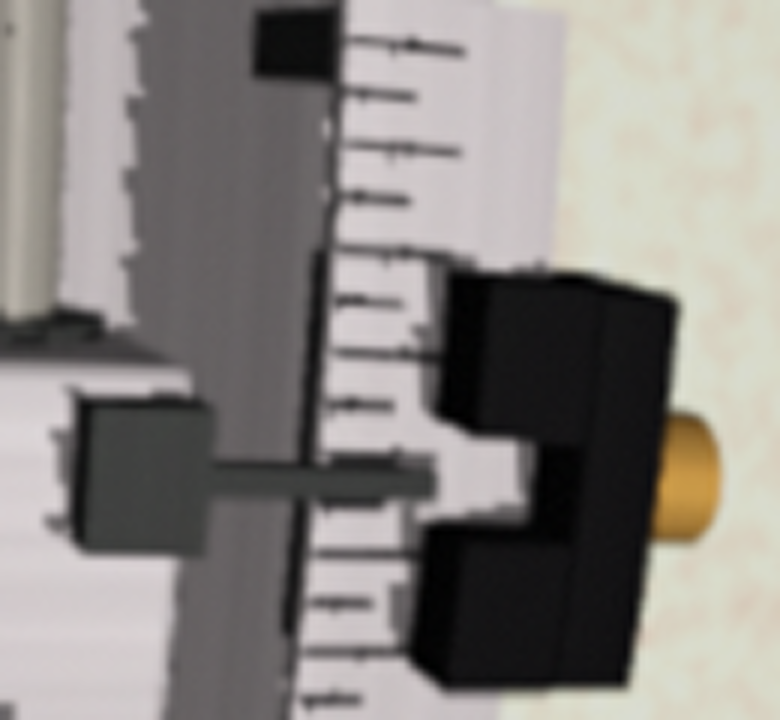

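Call:
drive_tool(increments="0 0 0 0 0 0;0 0 0 0 0 0;0 0 0 0 0 0;0 0 0 0 0 0;0 0 0 0 0 0")

```text
time_s: 11.55
ee_pos: [0.6041, 0.0277, 0.0994]
ee_rot: [[0.204, 0.979, 0.004], [0.979, -0.204, 0.007], [0.008, 0.002, -1.0]]
ft_force: [4.7, 12.1, -1.9]
width: 0.0238
```

```bash
python3 -c "
from h import *
stat()
s=snap('wrist','pics/w18.png');snap('side','pics/s18.png');snap('top','pics/t18.png');stat()
crop('pics/w18.png','pics/w18c.png',420,120,500,210,8,2.6)
crop('pics/w18.png','pics/w18d.png',240,0,480,200,3,1.3)
crop('pics/s18.png','pics/s18c.png',305,70,405,210,4,1.3)
"
```

```text
t 11.55 pos [0.6041 0.0277 0.0994] cmd [0.6026 0.0224 0.0992] yaw -11.75 rot err [-0.21  0.37 -0.35] F [ 4.7 12.1 -1.9] w 0.0238 q [ 12.  36. -24. 103.  19.  45. -33.]
t 11.7 pos [0.6041 0.0277 0.0994] cmd [0.6026 0.0224 0.0992] yaw -11.75 rot err [-0.21  0.36 -0.35] F [ 4.7 10.8 -2.6] w 0.0244 q [ 12.  36. -24. 103.  19.  45. -33.]
```

View pics/w18c.png

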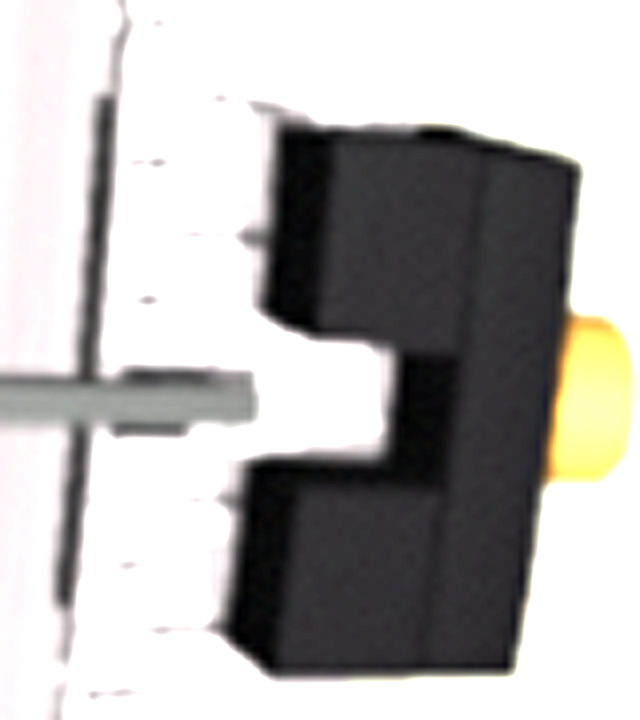

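View pics/w18d.png

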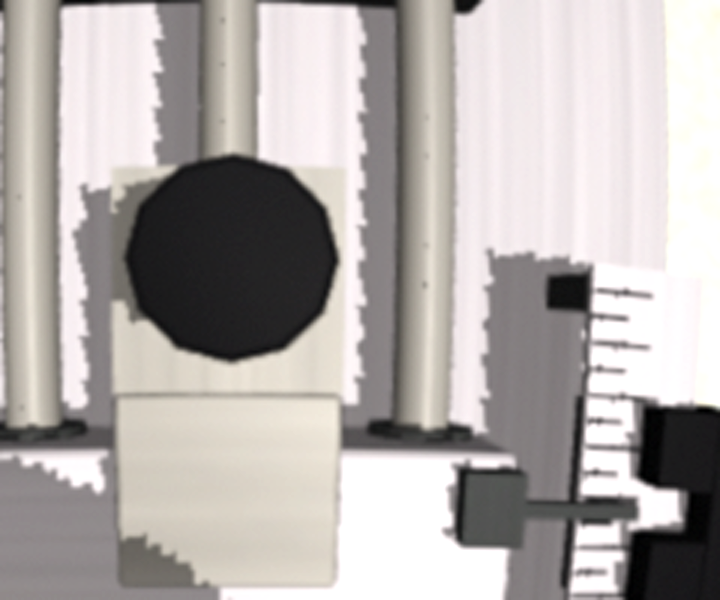

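View pics/s18c.png

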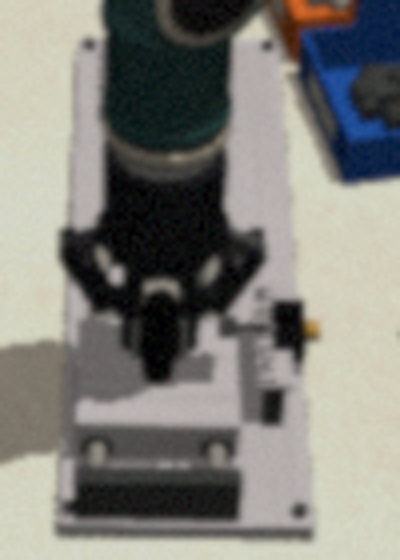

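```bash
python3 -c "
from h import *
print(robot.job_done());stat()"
```

```text
the job is handed in; nothing more can be done
None
the job is handed in; nothing more can be done
```

I handed the job in at about 11.7 s of the 54 s allowed, and no verdict came back. The thick pin (middle of the rack) is down through the fork and rod eye. The arm is holding the carriage by its grip, 35 mm out, with the pointer in the rider's notch.

- **Pin home:** the shoulder met the fork's face with about 5 N when the tool was 0.3 mm from the height worked out for it. In the last wrist picture the pin's head sits upright on the fork, and the rod is drawn out with the carriage. I could not measure the force on the rod eye directly.
- **Pointer in the notch:** in the last wrist picture the pointer is within about 1 mm of the notch's middle, best guess 0.5 mm past it. I judged this by eye because I do not know the pointer's exact height. My reading at home suggested about 37 mm of travel; I trusted the closer, later picture.
- **At rest:** the tool's position did not change over the last 0.6 s. The gripper is set to 90 N on the grip, and the wrist feels about 12 N from the springs.
- **Other things:** I saw no sign of touching the other pins or the things lying about, but I did not measure their positions again at the end.

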